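Pin the lifting handle to the tube rack and hold the rack up

ROBOT

A 6-joint arm with a two-finger parallel gripper is mounted at the origin on the work surface. World frame = base frame: x ahead of the robot, y to its left, z up, the work surface at z = 0. Lengths are in m, angles in degrees, forces in N, time in s.
With the tool pointing down it reaches from about 0.275 to 1 m from the base axis. Payload 8.4 kg.
Tool frame: the origin (TCP) lies at the very end of the fingers, on their centre line; the grasp point (between the pads) lies 19 mm behind it; z points along the fingers, y is the direction in which the jaws open and shut (so a half turn about z gives the same grasp; the last joint's range is limited). The gripper opens to 85 mm and grips with 20 to 120 N. Pads are 22 mm wide; open, the fingers measure 114 mm over their backs; the gripper's body (76 mm by 85 mm) begins 54 mm behind the grasp point. The pads swing forward as they close: fully open they stand 13 mm farther back than shut.
Start: joints at [64.664, 20.225, 93.587, -0, 66.188, -0.138], TCP at [0.266, 0.566, 0.231] pointing down, gripper open.
Joint ranges: [-150.9, 150.9], [-52.94, 120.26], [3.33, 152.33], [-74.26, 254.26], [0, 154.13], [-172.89, 172.89]. Speed limits (degrees/s): [127.2, 127.2, 159.86, 180, 180, 180].

INTERFACE

Orientations are given as a 3x3 rotation matrix whose columns are the frame's x, y, z axes.
In Python, from station import ctrl, read_camera, camera_info, models gives the robot as it stands.
- The arm moves only by the tool step_arm, never from a script. Its argument "rows" is a list that holds one entry, the list of rows, each a list of 7 numbers: the shift along the tool's x, y, z in m, then the turn, a rotation vector about the tool's x, y, z in degrees, then the closure in counts, from 0 (fully open) to 255 (shut). A call has 1 to 10 rows; each row shifts and turns the pose as measured when the row begins, along the tool's axes as they then stand; what a row does not reach is not made up. A row lasts 1/8 s, in which the tool goes at most 62.5 mm and 10.7 degrees, less where a joint would pass 70% of its speed; a pose out of reach is approached as far as the arm can. A call with a gripper value outside its range is refused whole. The fingers move at their own pace and stop on an object; "newtons" is the grip in N (left out, the last holds). Time passes only in rows, so rows that do not move let the fingers close. It gives the time, the measured TCP pose, the force and the opening at its end, in the units of the state.
- ctrl.read_state(): the state, without advancing time (a new reading comes with each control period).
- read_camera(name): name is "side" or "top"; returns the picture (420x560x3 uint8, red, green, blue); there is no depth.
- camera_info(name): a dict with "intrinsics" (3x3 intrinsics, pixels), "extrinsics" (4x4, takes a point from camera to world coordinates). Camera axes: x right, y down, z forward; pixel columns grow to the right and rows downward; lengths in m; the calibration is good to about 2 mm. A picture is of the moment at which its call begins. camera_info takes no time and is no camera call.
- ctrl.sign_off(): hands the job in, once; it reports no verdict.
Trained networks look in the newest picture that a camera, given by its name, has taken for a name from the list of things; names that differ only in an ending like _2 or _b are one class to them, and where a whole thing is asked for, a point or a joint stands for the part that bears it (a point fixed in the world has none). Each returns a list of dicts, best first, with "score" (0 to 1); they miss things now and then, are a little off and sometimes report something else, mostly with a low value. They report only what shows in the picture. A call takes as long as a camera call.
- models.look_for(camera, thing): "xyz" ([x, y, z] in m, in world coordinates, good to about 4 mm: the middle of the surface that is visible of it).
- models.regions_of(camera, thing): "mask" (420x560 bool, what is visible of it).
The state is a dict: "time_s": time; "qpos": joint angles; "joint_vel": joint speeds; "joint_torque": joint torques, N m; "tool_pos": TCP position; "tool_rot": TCP orientation; "ft_force": force on the tool from outside, world axes, zero at the start; "wrist_torque": the same for the moment, N m; "width": finger opening in m.
Only numpy, scipy, OpenCV 4.12 (cv2) and the standard library are available. Lean on these libraries where they do the work, as an engineer would, in place of code of your own. Each camera call takes 0.05 s, during which the arm holds its last target.

TASK

The blue lifting handle stands loose over the lug of the yellow tube rack on the shaker. Take the red-gripped pin from its stand and push it through the handle's fork and the rack's lug until its flange seats against the fork, while the rack still sits in the tray; then lift the rack straight up by the blue handle alone, at least 6 cm above the tray floor, and finish while holding it there, level and still. Leave the wash bottle, the waste pot and the spare rack alone.

Things in the scene. Friction and masses are not known exactly. Their poses are not given: they have to be found in the camera images.
- shaker: Fixed blue bench shaker, 240 (x) x 190 (y) mm base, its dark tray floor 40 mm above the bench, aluminium tray rim 10 mm high round the rack (2.5 mm play). Origin: centre of its underside on the bench. Axes: z up; y parallel to the pin holes.
- rack: Loose yellow tube rack with capped tubes, 160 (x) x 90 (y) mm, deck 55 mm above its underside; with tubes and lug about 0.42 kg. A steel lug (30 mm wide in x, 10 mm thick in y, top 115 mm above the underside) stands in the middle of the deck. Tube caps rise 8 mm above the deck. Origin: centre of its underside, which starts on the tray floor, 40 mm above the bench. z up, y along the hole of the lug.
- lug_hole (a point): Centre of the lug's hole (13 mm diameter, axis along the rack's y), 100 mm above the rack's underside; axes as the rack's. The fork's two 13 mm holes are in line with it at the start; the fork's outer faces are 17 mm from this point along +y and -y. The way in is free from the -y side.
- handle: Loose steel lifting handle with a blue grip, 0.16 kg. Its fork straddles the lug (1.5 mm play each side) and its feet stand on the rack's deck between two low ribs; not fastened until the pin is in. Fork 40 mm (x) x 34 mm (y) over its outer faces, from the deck to 65 mm above it. With the pin in, the rack drops about 3 mm relative to the handle before it is carried. Origin: centre of its underside, on the deck. Axes as the rack's.
- handle_grip (a point): Centre of the handle's blue grip block: 40 mm (x) x 14 mm (y) x 28 mm (z, 14 mm up and down from here), 34 mm above the hole axis. It can be gripped across x (40 mm, flush with the fork below) or across y (14 mm). Axes as the handle's.
- pin_grip (a point): Centre of the pin's red square grip, 14 x 14 mm, 50 mm long along y. The pin lies level along its own y axis, +y towards the nose; it lies 60 mm above the bench at the start, the grip overhanging the stand freely, 52 mm above the stand's base plate. Pin 0.05 kg in all.
- pin_mid (a point): Point on the pin's axis 17 mm from the flange towards the nose, 46 mm in +y from point pin_grip; it coincides with lug_hole when the pin is home (from either side). Steel shank 10 mm diameter, 49 mm long from the flange, the last 9 mm tapering to 4 mm diameter at the nose (32 mm in +y from here). Flange 20 mm diameter, 4 mm thick, between shank and grip. Axes as pin_grip.
- pin_stand: Fixed grey stand of the pin: base plate 70 (x) x 130 (y) x 8 mm, and a saddle block 30 mm wide, 34 mm long with a groove open to above, in which the shank lies; lift the pin straight up. Origin: underside, below the pin's mid point; y as the pin's at the start.
- wash_bottle: Bystander: white bottle with blue cap, 60 mm diameter, 150 mm high, origin at the centre of its underside.
- waste_pot: Bystander: open orange square pot 75 x 75 x 100 mm, origin at the centre of its underside.
- spare_rack: Bystander: flat orange rack 80 (x) x 160 (y) x 30 mm, origin at the centre of its underside.

How it is judged (in metres and radians):
On the way, in this order (a step that is already met when the one before it is completed fails the run):
1. the pin is home through fork and lug while the rack still sits in the tray (distance between pin_mid and lug_hole below 0.006 m and angle between the y axis of pin_mid and the y axis of rack, either way round below 0.15 rad and height (world z) of rack below 0.05 m), for 0.2 s.
2. the rack hangs clear of the tray (distance between pin_mid and lug_hole below 0.006 m and angle between the y axis of pin_mid and the y axis of rack, either way round below 0.15 rad and height (world z) of rack above 0.09 m), for 0.2 s.
At the end, for the whole second after the job is handed in: Fingers hold the handle; pin home (mid point within 6 mm of the lug hole centre, axes within 0.15 rad); rack underside over 55 mm above the tray floor, tilt under 0.14 rad, under 0.03 m/s and 0.25 rad/s, touched by neither robot nor shaker (distance between pin_mid and lug_hole below 0.006 m and angle between the y axis of pin_mid and the y axis of rack, either way round below 0.15 rad and height (world z) of rack above 0.095 m and angle between rack's own z axis and vertical below 0.14 rad and linear speed of rack below 0.03 m/s and angular speed of rack below 0.25 rad/s and contact force between the fingers and handle above 1 N and contact force between each of the arm, the fingers and rack below 0.5 N and contact force between rack and shaker below 0.1 N); the arm keeps its last pose, push and grip.
It fails at once if the rack is tipped by more than 0.4 rad (angle between rack's own z axis and vertical above 0.4 rad).
It fails at once if wash bottle is moved by more than 3 cm (distance of wash_bottle from where it was at the start of the episode above 0.03 m).
It fails at once if waste pot is moved by more than 3 cm (distance of waste_pot from where it was at the start of the episode above 0.03 m).
It fails at once if spare rack is moved by more than 3 cm (distance of spare_rack from where it was at the start of the episode above 0.03 m).
It also fails if it takes over 56 s, if anything falls off the work surface, if the arm or the gripper's body presses on something with over 40 N, if the wrist force passes 120 N, or if a joint passes its speed limit or range.

## Working session

There is one attempt and no reset: what is moved stays moved. The work goes in short steps, Python scripts to look and compute and a tool call to move; the robot and the scene stay as the last step left them, time stands still between calls to the robot, and variables do not carry over. Pictures are saved under pics/ and viewed, and the job is handed in when it is done.

Besides the shell and the picture viewer there is one more tool, called after "Emit:" as name([rows], argument=value, ...), one row to a line, values as JSON. step_arm: Moves the arm, as the interface text tells. Its arguments: {"type":"object","properties":{"rows":{"type":"array","items":{"type":"array","items":{"type":"array","items":{"type":"number"}}}},"newtons":{"type":"number"}},"required":["rows"]}

```bash
mkdir -p pics; ls; python3 - <<'E'
from station import ctrl, read_camera, camera_info, models
import cv2, numpy as np
for c in ["side","top"]:
    im=read_camera(c); cv2.imwrite(f"pics/{c}0.png",im[:,:,::-1])
    i=camera_info(c); print(c,np.round(i["intrinsics"],1).tolist(),np.round(i["extrinsics"],3).tolist())
    for t in ["shaker","rack","handle","pin_grip","pin_stand","wash_bottle","waste_pot","spare_rack","handle_grip","lug_hole","pin_mid"]:
        r=models.look_for(c,t); print(t,[(np.round(x["xyz"],3).tolist(),round(x["score"],2)) for x in r[:2]])
print(ctrl.read_state())
E
```

```text
pics
side [[484.9, 0.0, 273.7], [0.0, 484.9, 211.9], [0.0, 0.0, 1.0]] [[0.824, -0.34, 0.454, 0.082], [-0.567, -0.479, 0.67, -0.733], [-0.01, -0.809, -0.588, 0.847], [0.0, 0.0, 0.0, 1.0]]
shaker [([0.48, 0.085, 0.029], 0.6)]
rack [([0.504, 0.127, 0.098], 0.63)]
handle [([0.518, 0.138, 0.145], 0.86)]
pin_grip [([0.517, -0.251, 0.064], 0.76), ([0.515, 0.138, 0.153], 0.29)]
pin_stand [([0.48, 0.357, 0.076], 0.61), ([0.52, -0.253, 0.065], 0.37)]
wash_bottle [([0.48, 0.356, 0.078], 0.73)]
waste_pot [([0.741, -0.228, 0.059], 0.95), ([0.684, 0.366, 0.033], 0.62)]
spare_rack [([0.683, 0.363, 0.031], 0.97)]
handle_grip []
lug_hole [([0.508, 0.132, 0.093], 0.93)]
pin_mid [([0.52, -0.249, 0.064], 0.57)]
top [[387.0, 0.0, 284.6], [0.0, 387.0, 214.2], [0.0, 0.0, 1.0]] [[0.017, -0.986, 0.164, 0.426], [-1.0, -0.016, 0.008, 0.074], [-0.006, -0.165, -0.986, 1.193], [0.0, 0.0, 0.0, 1.0]]
shaker [([0.509, 0.142, 0.033], 0.64)]
rack [([0.511, 0.151, 0.091], 0.77)]
handle [([0.521, 0.144, 0.161], 0.74), ([0.512, 0.15, 0.094], 0.44)]
pin_grip [([0.522, -0.241, 0.068], 0.67)]
pin_stand [([0.511, -0.226, 0.0
[... 385 characters left out ...]
0381140e-04,
        6.61864720e+01, -1.37522931e-01]), 'joint_vel': array([-0.0933045 ,  0.04635462,  0.0799352 ,  0.09050458, -0.06279968,
        0.01632638]), 'joint_torque': array([-1.57070470e-03, -6.05168080e+01, -3.42441559e+01, -3.37973288e-04,
        1.52095145e-03,  2.49053642e-05]), 'tool_pos': array([0.26610769, 0.56552737, 0.23128654]), 'tool_rot': array([[-9.04826627e-01,  4.25780196e-01, -1.90877099e-06],
       [ 4.25780196e-01,  9.04826626e-01,  3.06829432e-05],
       [ 1.47912964e-05,  2.69500271e-05, -1.00000000e+00]]), 'ft_force': array([-0.38631883,  1.23123949,  0.91138737]), 'wrist_torque': array([-0.01708706,  0.02032457,  0.03551774]), 'width': 0.0856454924538068}
```

View pics/side0.png

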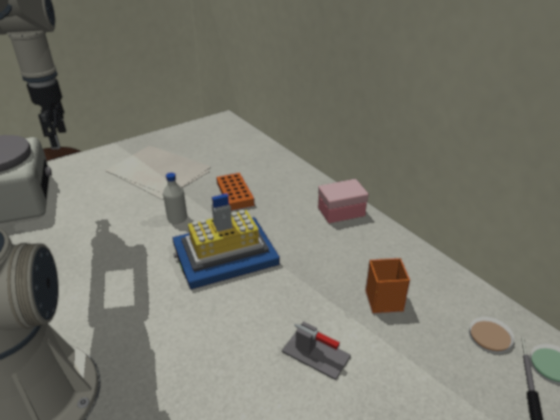

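View pics/top0.png

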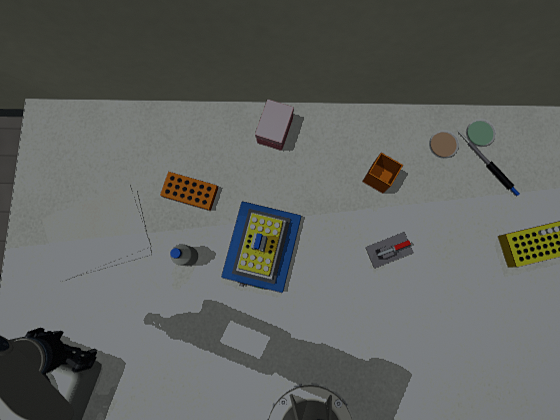

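The side view shows the rack and handle at about (222,215) and the pin on its stand at (318,340). In the top view the handle is at (259,242) and the red grip at (402,246), with the nose pointing left (+y). Next I'll zoom in and fit models to these.

```bash
python3 - <<'E'
import cv2, numpy as np
s=cv2.imread("pics/side0.png"); t=cv2.imread("pics/top0.png")
a=cv2.resize(s[185:285,165:285],None,fx=3.2,fy=3.2,interpolation=cv2.INTER_CUBIC)
b=cv2.resize(s[310:380,270:360],None,fx=4,fy=4,interpolation=cv2.INTER_CUBIC)
c=cv2.resize(t[195:300,215:310],None,fx=3.,fy=3.,interpolation=cv2.INTER_CUBIC)
d=cv2.resize(t[225:275,360:420],None,fx=5,fy=5,interpolation=cv2.INTER_CUBIC)
W=np.zeros((600,800,3),np.uint8)
for im,(x,y) in ((a,(0,0)),(b,(400,0)),(c,(0,300)),(d,(400,300))):
    im=im[:300-0 if y else 300,:400]; im=im[:600-y]; W[y:y+im.shape[0],x:x+im.shape[1]]=im
cv2.imwrite("pics/z0.png",W)
E
```

```text
(no output)
```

View pics/z0.png

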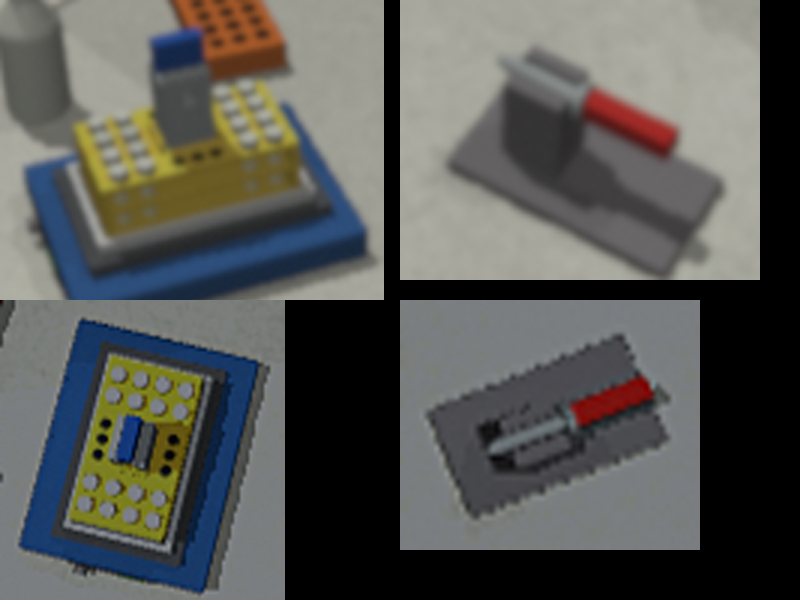

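The crops show the fork's near face and blue grip clearly, and the red grip overhanging its stand on the -y side. I'll fit known box silhouettes in both views.

```bash
cat > fit.py <<'E'
import cv2, numpy as np
from scipy.optimize import minimize
from station import camera_info
CI={c:camera_info(c) for c in("side","top")}
def proj(c,P):
    i=CI[c];E=np.array(i["extrinsics"]);q=(np.atleast_2d(P)-E[:3,3])@E[:3,:3]; u=q@np.array(i["intrinsics"]).T
    return u[:,:2]/u[:,2:]
def R(yaw): c,s=np.cos(yaw),np.sin(yaw); return np.array([[c,-s,0],[s,c,0],[0,0,1]])
def box(p,yaw,dims,off=(0,0,0)):
    g=np.array([[a,b,d] for a in(-.5,.5) for b in(-.5,.5) for d in(-.5,.5)])*dims+np.array(off)
    return g@R(yaw).T+p
def sil(c,P,roi,S=8):
    x0,y0,x1,y1=roi; h=cv2.convexHull(((proj(c,P)-[x0,y0]+.5)*S*16).astype(np.int32)[:,None])
    m=np.zeros(((y1-y0)*S,(x1-x0)*S),np.uint8); cv2.fillPoly(m,[h],255,shift=4)
    return cv2.resize(m,(x1-x0,y1-y0),interpolation=cv2.INTER_AREA)/255.
def soft(im,kind):  # im RGB float
    f=im.astype(float); r,g,b=f[...,0],f[...,1],f[...,2]
    if kind=="red": v=(r-(g+b)/2)
    if kind=="blue": v=(b-(r+g)/2)
    if kind=="yellow": v=(r+g)/2-b
    return v
def softmask(im,kind,roi):
    x0,y0,x1,y1=roi; v=soft(im,kind)[y0:y1,x0:x1]; bg=np.median(v); hi=np.percentile(v,97)
    return np.clip((v-bg)/(np.percentile(v[v>bg+.5*(hi-bg)],50)-bg),0,1)
def fit(obs,dims,p0,yaw0,free,off=(0,0,0)):
    # obs: list of (cam, mask, roi); free subset of 'xyzw'
    idx=['xyzw'.index(f) for f in free]; base=np.r_[p0,yaw0]; sc=np.array([.01,.01,.01,.15])
    def cost(v):
        q=base.copy(); q[idx]+=v*sc[idx]; P=box(q[:3],q[3],dims,off)
        return sum(((cv2.GaussianBlur(sil(c,P,r),(0,0),.8)-cv2.GaussianBlur(m,(0,0),.5))**2).sum() for c,m,r in obs)
    best=None
    n=len(idx)
    for k in range(3):
        x0=best.x if best else np.zeros(n)
        b=minimize(cost,x0,method="Nelder-Mead",options=dict(initial_simplex=np.vstack([x0,x0+np.eye(n)*(1,.5,.3)[k]]),xatol=1e-3,fatol=1e-3))
        best=b
    q=base.copy(); q[idx]+=best.x*sc[idx]; return q,best.fun
E
python3 - <<'E'
from fit import *
s=cv2.imread("pics/side0.png")[:,:,::-1]; t=cv2.imread("pics/top0.png")[:,:,::-1]
def rep(n,q,f): print(n,np.round(q[:3]*1000,1),round(np.degrees(q[3]),2),round(f,2))
# red grip
rs=(308,322,352,358); rt=(385,232,420,258)
O=dict(side=("side",softmask(s,"red",rs),rs),top=("top",softmask(t,"red",rt),rt))
for k,o in (("side",[O["side"]]),("top",[O["top"]]),("both",[O["side"],O["top"]])):
    q,f=fit(o,[.014,.05,.014],[.525,-.255,.06],np.radians(20),"xyw"); rep("pin "+k,q,f)
    q2,f=fit(o,[.014,.05,.014],[.525,-.255,.06],np.radians(20),"xyzw") if k=="both" else (q,f); 
rep("pin xyz",q2,f)
# grip block
rs=(208,190,234,209)
m=softmask(s,"blue",rs)
O2=("side",m,rs)
q,f=fit([O2],[.04,.014,.028],[.515,.14,.174],np.radians(-14),"xy"); rep("hgrip side",q,f)
# shaker blue in top, ignoring interior: outer hull
v=soft(t,"blue"); mm=((v>25)&(np.indices(v.shape)[1]>218)&(np.indices(v.shape)[1]<308)&(np.indices(v.shape)[0]>195)&(np.indices(v.shape)[0]<298)).astype(np.uint8)
mm=cv2.morphologyEx(mm,cv2.MORPH_OPEN,np.ones((3,3),np.uint8))
c=max(cv2.findContours(mm,0,1)[0],key=cv2.contourArea); h=cv2.convexHull(c); r=cv2.minAreaRect(h); print(r)
M=np.zeros(mm.shape,np.uint8); cv2.fillPoly(M,[h],1); rt=(212,190,315,302)
q,f=fit([("top",M[rt[1]:rt[3],rt[0]:rt[2]].astype(float),rt)],[.24,.19,.03],[.51,.14,.015],np.radians(-14),"xyw"); rep("shaker top h30",q,f)
q,f=fit([("top",M[rt[1]:rt[3],rt[0]:rt[2]].astype(float),rt)],[.24,.19,.04],[.51,.14,.02],np.radians(-14),"xyw"); rep("shaker top h40",q,f)
E
```

```text
pin side [ 527.8 -260.6   60. ] 22.94 28.61
pin top [ 530.3 -260.7   60. ] 21.71 5.11
pin both [ 529.  -260.6   60. ] 20.84 38.02
pin xyz [ 529.9 -259.7   57.3] 21.9 34.57
hgrip side [521.7 151.3 174. ] -14.0 15.94
((261.058837890625, 246.2647247314453), (63.301795959472656, 79.55168914794922), 14.03624439239502)
shaker top h30 [523.2 152.2  15. ] -12.56 24.55
shaker top h40 [522.5 151.7  20. ] -12.78 33.93
```

```bash
python3 - <<'E'
from fit import *
s=cv2.imread("pics/side0.png")[:,:,::-1]; t=cv2.imread("pics/top0.png")[:,:,::-1]
def rep(n,q,f): print(n,np.round(q[:3]*1000,1),round(np.degrees(q[3]),2),round(f,2))
rt=(235,205,295,288); 
v=soft(t,"yellow"); m=(v>45).astype(np.uint8); M=np.zeros_like(m); M[rt[1]:rt[3],rt[0]:rt[2]]=m[rt[1]:rt[3],rt[0]:rt[2]]
c=np.vstack([k for k in cv2.findContours(M,0,1)[0] if cv2.contourArea(k)>15]); h=cv2.convexHull(c); print(cv2.minAreaRect(h))
H=np.zeros_like(m); cv2.fillPoly(H,[h],1)
for z0 in (.06,.085):
  q,f=fit([("top",H[rt[1]:rt[3],rt[0]:rt[2]].astype(float),rt)],[.16,.09,.095-z0],[.52,.15,(.095+z0)/2],np.radians(-13),"xyw"); rep("rack top",q,f)
rs=(180,200,270,262); v=soft(s,"yellow"); m=(v>45).astype(np.uint8); M=np.zeros_like(m); M[rs[1]:rs[3],rs[0]:rs[2]]=m[rs[1]:rs[3],rs[0]:rs[2]]
c=np.vstack([k for k in cv2.findContours(M,0,1)[0] if cv2.contourArea(k)>15]); print(cv2.minAreaRect(c))
h=cv2.convexHull(c);H=np.zeros_like(m); cv2.fillPoly(H,[h],1)
q,f=fit([("side",H[rs[1]:rs[3],rs[0]:rs[2]].astype(float),rs)],[.16,.09,.04],[.52,.15,.075],np.radians(-13),"xyw"); rep("rack side",q,f)
# overlay
q0=[.522,.1515]; yaw=np.radians(-13)
V=[]
for cam,im in(("side",s),("top",t)):
    im=im[:,:,::-1].copy(); im=cv2.resize(im,None,fx=4,fy=4,interpolation=cv2.INTER_CUBIC)
    for P in (box([*q0,.0675],yaw,[.16,.09,.055]),box([*q0,.174],yaw,[.04,.014,.028]),box([*q0,.1275],yaw,[.04,.034,.065]),box([.5285,-.2606,.06],np.radians(21.5),[.014,.05,.014])):
        p=((proj(cam,P)+.5)*4).astype(int)
        for i in range(8):
            for j in range(i):
                if bin(i^j).count("1")==1: cv2.line(im,tuple(map(int,p[i])),tuple(map(int,p[j])),(255,0,255),1)
    V.append(im)
a=V[0][740:1080,660:1110]; b=V[0][1270:1450,1200:1420]; c=V[1][800:1160,940:1200];d=V[1][900:1060,1520:1680]
W=np.zeros((600,760,3),np.uint8)
W[:340,:450]=a; W[:180,460:680]=b; W[190:550,460:720]=c; W[400:560,0:160]=d
cv2.imwrite("pics/ov.png",W)
E
```

```text
((259.9705810546875, 244.11767578125), (32.49977111816406, 56.025726318359375), 14.03624439239502)
rack top [523.5 152.1  77.5] -12.89 21.4
rack top [523.1 152.2  90. ] -12.72 30.3
((223.4987030029297, 226.3950958251953), (48.251930236816406, 68.56049346923828), 75.25643920898438)
rack side [523.6 150.5  75. ] -12.31 636.35
```

View pics/ov.png

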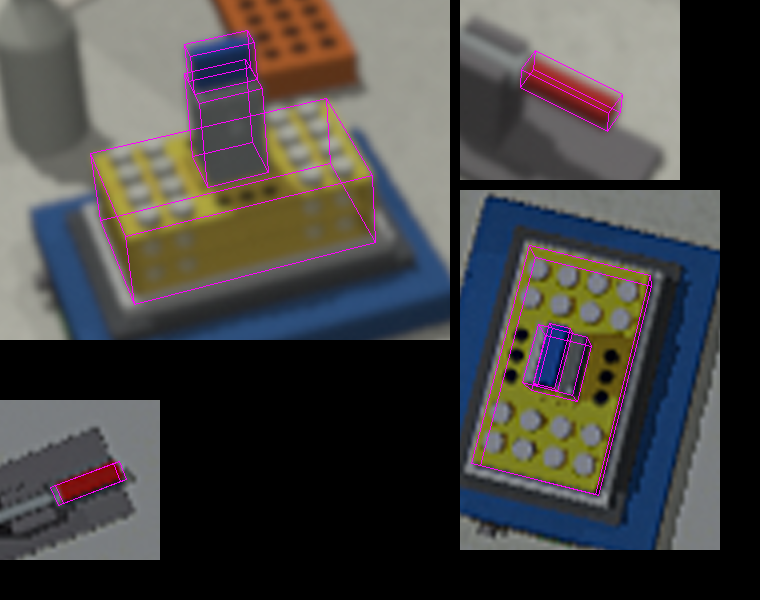

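```bash
cat > plan.py <<'E'
import numpy as np,sys
from scipy.spatial.transform import Rotation as Ro
from station import ctrl
def target(yaw): # tool y at world angle yaw, tool down
    a=np.radians(yaw); y=np.array([np.cos(a),np.sin(a),0]); z=np.array([0,0,-1.]); return np.column_stack([np.cross(y,z),y,z])
def plan(p,yaw,n):
    s=ctrl.read_state(); P=np.array(s["tool_pos"]);T=np.array(s["tool_rot"]); G=target(yaw)
    if (T[:,1]@G[:,1])<0: G=G@np.diag([-1,-1,1.])
    rv=Ro.from_matrix(T.T@G).as_rotvec(); d=(np.array(p)-P)/n
    print("t",round(s["time_s"],2),"P",np.round(P,4),"yaw",round(np.degrees(np.arctan2(T[1,1],T[0,1])),2),"tilt",round(np.degrees(np.arccos(-T[2,2])),2),"F",np.round(s["ft_force"],1),"w",round(s["width"],4),"q",np.round(s["qpos"],1))
    for k in range(n):
        Tk=T@Ro.from_rotvec(rv*k/n).as_matrix()
        print(np.round(Tk.T@d,4).tolist(),np.round(np.degrees(rv)/n,2).tolist())
if __name__=="__main__":
    a=list(map(float,sys.argv[1:])); plan(a[:3],a[3],int(a[4]))
E
python3 plan.py .531 -.266 .16 21.7 16
```

```text
t 1.2 P [0.2661 0.5655 0.2313] yaw 64.8 tilt 0.0 F [-0.4  1.2  0.9] w 0.0856 q [64.7 20.2 93.6  0.  66.2 -0.1]
[-0.0371, -0.04, 0.0045] [0.0, -0.0, 2.69]
[-0.0389, -0.0382, 0.0045] [0.0, -0.0, 2.69]
[-0.0407, -0.0363, 0.0045] [0.0, -0.0, 2.69]
[-0.0424, -0.0344, 0.0045] [0.0, -0.0, 2.69]
[-0.0439, -0.0323, 0.0045] [0.0, -0.0, 2.69]
[-0.0454, -0.0302, 0.0045] [0.0, -0.0, 2.69]
[-0.0468, -0.0281, 0.0045] [0.0, -0.0, 2.69]
[-0.048, -0.0258, 0.0045] [0.0, -0.0, 2.69]
[-0.0492, -0.0236, 0.0045] [0.0, -0.0, 2.69]
[-0.0503, -0.0212, 0.0045] [0.0, -0.0, 2.69]
[-0.0512, -0.0188, 0.0045] [0.0, -0.0, 2.69]
[-0.052, -0.0164, 0.0045] [0.0, -0.0, 2.69]
[-0.0527, -0.0139, 0.0045] [0.0, -0.0, 2.69]
[-0.0533, -0.0114, 0.0045] [0.0, -0.0, 2.69]
[-0.0538, -0.0089, 0.0045] [0.0, -0.0, 2.69]
[-0.0542, -0.0064, 0.0045] [0.0, -0.0, 2.69]
```

Emit:
step_arm([
  [[-0.037, -0.04, 0, 0, 0, 2.7, 0], [-0.039, -0.038, 0, 0, 0, 2.7, 0], [-0.041, -0.036, 0, 0, 0, 2.7, 0], [-0.042, -0.034, 0, 0, 0, 2.7, 0], [-0.044, -0.032, 0, 0, 0, 2.7, 0], [-0.045, -0.03, 0, 0, 0, 2.7, 0], [-0.047, -0.028, 0, 0, 0, 2.7, 0], [-0.048, -0.026, 0, 0, 0, 2.7, 0], [-0.049, -0.024, 0, 0, 0, 2.7, 0], [-0.05, -0.021, 0, 0, 0, 2.7, 0]],
])

```text
time_s: 2.45
tool_pos: [0.4335, 0.035, 0.2322]
tool_rot: [[-0.606, 0.795, 0.007], [0.795, 0.606, 0.004], [-0.001, 0.008, -1.0]]
ft_force: [1.8, 0.1, -0.3]
width: 0.0855
```

```bash
python3 plan.py .531 -.266 .13 21.7 7
```

```text
t 2.45 P [0.4335 0.035  0.2322] yaw 37.33 tilt 0.47 F [ 1.8  0.1 -0.3] w 0.0855 q [  4.3   2.6 115.8   0.2  61.2 -33.2]
[-0.0426, -0.0151, 0.0145] [0.07, 0.0, 2.23]
[-0.0432, -0.0134, 0.0146] [0.07, 0.0, 2.23]
[-0.0437, -0.0117, 0.0146] [0.07, 0.0, 2.23]
[-0.0441, -0.01, 0.0146] [0.07, 0.0, 2.23]
[-0.0444, -0.0083, 0.0146] [0.07, 0.0, 2.23]
[-0.0447, -0.0065, 0.0146] [0.07, 0.0, 2.23]
[-0.0449, -0.0047, 0.0146] [0.07, 0.0, 2.23]
```

Emit:
step_arm([
  [[-0.043, -0.015, 0.014, 0, 0, 2.3, 0], [-0.043, -0.013, 0.015, 0, 0, 2.3, 0], [-0.044, -0.012, 0.015, 0, 0, 2.3, 0], [-0.044, -0.01, 0.015, 0, 0, 2.3, 0], [-0.044, -0.008, 0.015, 0, 0, 2.3, 0], [-0.045, -0.006, 0.015, 0, 0, 2.3, 0], [-0.045, -0.005, 0.015, 0, 0, 2.3, 0], [0, 0, 0, 0, 0, 0, 0]],
])

```text
time_s: 3.45
tool_pos: [0.5343, -0.2814, 0.1267]
tool_rot: [[-0.348, 0.937, 0.014], [0.938, 0.348, 0.003], [-0.002, 0.015, -1.0]]
ft_force: [-0.4, 0.6, 0.1]
width: 0.0854
```

```bash
python3 plan.py .531 -.266 .046 21.7 4
```

```text
t 3.45 P [ 0.5343 -0.2814  0.1267] yaw 20.36 tilt 0.85 F [-0.4  0.6  0.1] w 0.0854 q [-28.2  24.7 101.8   0.7  52.9 -49. ]
[0.0039, 0.0003, 0.0202] [0.21, 0.04, -0.34]
[0.0039, 0.0004, 0.0202] [0.21, 0.04, -0.34]
[0.0039, 0.0005, 0.0202] [0.21, 0.04, -0.34]
[0.0039, 0.0006, 0.0202] [0.21, 0.04, -0.34]
```

Emit:
step_arm([
  [[0.0155, 0.001, 0, 0.8, 0, -1.3, 0], [0, 0, 0.02, 0, 0, 0, 0], [0, 0, 0.02, 0, 0, 0, 0], [0, 0, 0.02, 0, 0, 0, 0], [0, 0, 0.02, 0, 0, 0, 0], [0, 0, 0, 0, 0, 0, 0]],
])

```text
time_s: 4.2
tool_pos: [0.5277, -0.2551, 0.0482]
tool_rot: [[-0.382, 0.924, -0.001], [0.924, 0.382, -0.002], [-0.001, -0.002, -1.0]]
ft_force: [-0.3, 0.8, 0.8]
width: 0.0855
```

```bash
python3 plan.py .531 -.266 .046 21.7 1; python3 - <<'E'
from station import read_camera
import cv2,numpy as np
s=read_camera("side")[:,:,::-1];t=read_camera("top")[:,:,::-1]
cv2.imwrite("pics/s1.png",np.hstack([cv2.resize(s[270:390,250:370],None,fx=3,fy=3,interpolation=cv2.INTER_CUBIC),cv2.resize(t[190:310,340:460],None,fx=3,fy=3,interpolation=cv2.INTER_CUBIC)]))
E
```

```text
t 4.2 P [ 0.5277 -0.2551  0.0482] yaw 22.44 tilt 0.12 F [-0.3  0.8  0.8] w 0.0855 q [-25.9  30.  105.9  -0.2  44.2 -48.2]
[-0.0114, -0.0011, 0.0022] [-0.11, 0.06, 0.74]
```

View pics/s1.png

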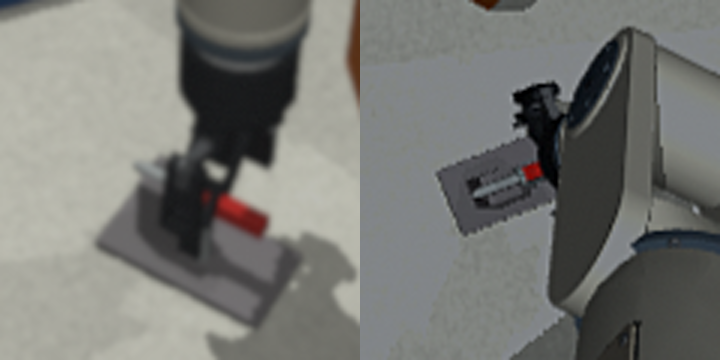

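The fingers straddle the grip but sit about 11 mm too far forward along the pin, so I'll correct that.

Emit:
step_arm([
  [[-0.011, -0.001, 0.001, 0, 0, 0.7, 0], [0, 0, 0, 0, 0, 0, 0], [0, 0, 0, 0, 0, 0, 0]],
])

```text
time_s: 4.68
tool_pos: [0.5339, -0.2677, 0.0513]
tool_rot: [[-0.37, 0.929, 0.005], [0.929, 0.37, -0.005], [-0.006, 0.003, -1.0]]
ft_force: [0.3, 0.3, 0.8]
width: 0.0858
```

```bash
python3 plan.py .531 -.266 .046 21.7 1
```

```text
t 4.67 P [ 0.5339 -0.2677  0.0513] yaw 21.69 tilt 0.38 F [0.3 0.3 0.8] w 0.0858 q [-26.7  30.3 104.6  -0.2  44.7 -48.3]
[0.0027, -0.0021, 0.0053] [0.15, 0.35, -0.01]
```

Emit:
step_arm([
  [[0.0025, -0.002, 0.0053, 0.1, 0.3, 0, 0], [0, 0, 0, 0, 0, 0, 0]],
])

```text
time_s: 4.92
tool_pos: [0.5308, -0.2662, 0.0457]
tool_rot: [[-0.369, 0.929, 0.001], [0.929, 0.369, -0.0], [-0.001, 0.001, -1.0]]
ft_force: [-1.0, 0.5, 0.0]
width: 0.0855
```

```bash
python3 plan.py .531 -.266 .046 21.7 1
```

```text
t 4.92 P [ 0.5308 -0.2662  0.0457] yaw 21.67 tilt 0.05 F [-1.   0.5  0. ] w 0.0855 q [-26.8  30.7 105.    0.   44.3 -48.5]
[0.0001, 0.0002, -0.0003] [0.04, 0.03, -0.03]
```

Close the gripper.

Emit:
step_arm([
  [[0, 0, 0, 0, 0, 0, 180], [0, 0, 0, 0, 0, 0, 255], [0, 0, 0, 0, 0, 0, 255], [0, 0, 0, 0, 0, 0, 255], [0, 0, 0, 0, 0, 0, 255], [0, 0, 0, 0, 0, 0, 255]],
], newtons=60)

```text
time_s: 5.68
tool_pos: [0.5307, -0.266, 0.0456]
tool_rot: [[-0.369, 0.929, 0.001], [0.929, 0.369, -0.0], [-0.0, 0.0, -1.0]]
ft_force: [0.9, -0.6, 0.0]
width: 0.0128
```

```bash
python3 plan.py .531 -.266 .14 21.7 4
```

```text
t 5.67 P [ 0.5307 -0.266   0.0456] yaw 21.68 tilt 0.03 F [ 0.9 -0.6  0. ] w 0.0128 q [-26.8  30.7 105.    0.   44.3 -48.5]
[-0.0, 0.0001, -0.0236] [0.01, 0.0, -0.01]
[-0.0, 0.0001, -0.0236] [0.01, 0.0, -0.01]
[-0.0, 0.0001, -0.0236] [0.01, 0.0, -0.01]
[-0.0, 0.0001, -0.0236] [0.01, 0.0, -0.01]
```

Emit:
step_arm([
  [[0, 0, -0.01, 0, 0, 0, 255], [0, 0, -0.02, 0, 0, 0, 255], [0, 0, -0.025, 0, 0, 0, 255], [0, 0, -0.025, 0, 0, 0, 255], [0, 0, -0.015, 0, 0, 0, 255]],
])

```text
time_s: 6.3
tool_pos: [0.53, -0.2657, 0.1444]
tool_rot: [[-0.369, 0.929, -0.001], [0.929, 0.369, 0.001], [0.001, -0.001, -1.0]]
ft_force: [0.2, 0.3, -0.1]
width: 0.013
```

```bash
python3 plan.py .494 .02 .135 -13 8
```

```text
t 6.3 P [ 0.53   -0.2657  0.1444] yaw 21.68 tilt 0.07 F [ 0.2  0.3 -0.1] w 0.013 q [-26.8  22.9 101.9   0.   55.2 -48.5]
[0.0349, 0.009, 0.0012] [-0.01, -0.01, 4.33]
[0.0354, 0.0063, 0.0012] [-0.01, -0.01, 4.33]
[0.0358, 0.0037, 0.0012] [-0.01, -0.01, 4.33]
[0.036, 0.0009, 0.0012] [-0.01, -0.01, 4.33]
[0.036, -0.0018, 0.0012] [-0.01, -0.01, 4.33]
[0.0357, -0.0045, 0.0012] [-0.01, -0.01, 4.33]
[0.0353, -0.0072, 0.0012] [-0.01, -0.01, 4.33]
[0.0346, -0.0098, 0.0012] [-0.01, -0.01, 4.33]
```

Emit:
step_arm([
  [[0.025, 0.009, 0.001, 0, 0, 4.3, 255], [0.035, 0.006, 0.001, 0, 0, 4.3, 255], [0.036, 0.004, 0.001, 0, 0, 4.3, 255], [0.036, 0.001, 0.001, 0, 0, 4.3, 255], [0.036, -0.002, 0.001, 0, 0, 4.3, 255], [0.036, -0.004, 0.001, 0, 0, 4.3, 255], [0.03, -0.007, 0.001, 0, 0, 4.3, 255], [0.025, -0.01, 0.001, 0, 0, 4.3, 255], [0.01, 0, 0, 0, 0, 0, 255], [0, 0, 0, 0, 0, 0, 255]],
])

```text
time_s: 7.55
tool_pos: [0.5005, 0.0129, 0.1398]
tool_rot: [[0.238, 0.971, 0.004], [0.971, -0.238, -0.001], [-0.0, 0.004, -1.0]]
ft_force: [-0.1, 0.2, -1.3]
width: 0.0129
```

```bash
python3 plan.py .4943 .0291 .1256 -13 2; python3 - <<'E'
from station import read_camera
import cv2,numpy as np
s=read_camera("side")[:,:,::-1];t=read_camera("top")[:,:,::-1]
cv2.imwrite("pics/s2.png",s);cv2.imwrite("pics/t2.png",t)
cv2.imwrite("pics/v2.png",np.hstack([cv2.resize(s[150:290,160:300],None,fx=2.8,fy=2.8,interpolation=cv2.INTER_CUBIC),cv2.resize(t[190:330,220:360],None,fx=2.8,fy=2.8,interpolation=cv2.INTER_CUBIC)]))
E
```

```text
t 7.55 P [0.5005 0.0129 0.1398] yaw -13.78 tilt 0.24 F [-0.1  0.2 -1.3] w 0.0129 q [ 1.400e+00  1.570e+01  1.136e+02 -1.000e-01  5.050e+01  1.520e+01]
[0.0071, -0.005, 0.0071] [0.12, 0.01, -0.39]
[0.0071, -0.0049, 0.0071] [0.12, 0.01, -0.39]
```

View pics/v2.png

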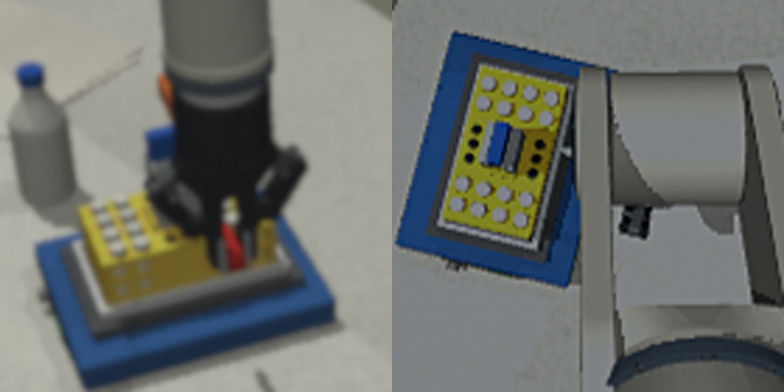

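The wrist hides most of the pin in both views; only the nose tip shows in the top view, around (281,243). I'll align to the computed pre-insertion pose and check the nose there.

Emit:
step_arm([
  [[0.007, -0.005, 0.007, 0.1, 0, -0.4, 255], [0.007, -0.005, 0.007, 0.1, 0, -0.4, 255], [0, 0, 0, 0, 0, 0, 255]],
])

```text
time_s: 8.02
tool_pos: [0.4933, 0.0276, 0.1243]
tool_rot: [[0.227, 0.974, -0.001], [0.974, -0.227, -0.001], [-0.001, -0.001, -1.0]]
ft_force: [0.1, 0.1, -0.3]
width: 0.0129
```

```bash
python3 plan.py .4943 .0291 .1256 -13 1
```

```text
t 8.03 P [0.4933 0.0276 0.1243] yaw -13.1 tilt 0.07 F [ 0.1  0.1 -0.3] w 0.0129 q [ 3.100e+00  1.670e+01  1.148e+02 -1.000e-01  4.860e+01  1.620e+01]
[0.0016, 0.0006, -0.0013] [-0.03, 0.06, -0.1]
```

Emit:
step_arm([
  [[0.0015, 0.0006, -0.0013, 0, 0, -0.1, 255], [0, 0, 0, 0, 0, 0, 255]],
])

```text
time_s: 8.28
tool_pos: [0.4944, 0.029, 0.1256]
tool_rot: [[0.225, 0.974, -0.001], [0.974, -0.225, -0.001], [-0.001, -0.001, -1.0]]
ft_force: [-0.0, 0.2, -1.0]
width: 0.0127
```

```bash
python3 plan.py .4943 .0291 .1256 -13 1; cat > ov.py <<'E'
import sys
from fit import *
from station import read_camera,ctrl
def run(name,off=(.0056,.0144)):
    st=ctrl.read_state(); T=np.array(st["tool_rot"]); P=np.array(st["tool_pos"])
    yv=T[:,0]; g=P+off[0]*yv+np.array([0,0,off[1]]); yaw=np.arctan2(-yv[0],yv[1])
    h=np.array([.5225,.1515,.14]); ry=np.array([np.sin(np.radians(13)),np.cos(np.radians(13)),0]); rx=np.array([ry[1],-ry[0],0])
    e=g+.046*yv-h; print("pin_mid rel hole (x,y,z mm)",np.round([e@rx*1e3,e@ry*1e3,e[2]*1e3],1),"yaw",round(np.degrees(yaw),2))
    out=[]
    for cam,roi in (("side",(160,150,300,290)),("top",(220,190,360,330))):
        raw=read_camera(cam); cv2.imwrite(f"pics/{name}_{cam}.png",raw[:,:,::-1])
        S=6; x0,y0,x1,y1=roi; im=cv2.resize(raw[y0:y1,x0:x1,::-1],None,fx=S,fy=S,interpolation=cv2.INTER_CUBIC); base=im.copy()
        pt=lambda X:tuple(int(v) for v in ((proj(cam,X)[0]-[x0,y0]+.5)*S))
        for P8 in (box(g,yaw,[.014,.05,.014]),box([*h[:2],.1275],np.radians(-13),[.04,.034,.065])):
            for i in range(8):
                for j in range(i):
                    if bin(i^j).count("1")==1: cv2.line(im,pt(P8[i]),pt(P8[j]),(255,0,255),1)
        xv=np.array([yv[1],-yv[0],0]); z=np.array([0,0,1.])
        for d in (xv,-xv,z,-z): cv2.polylines(im,[np.array([pt(g+a*yv+d*r) for a,r in((.029,.005),(.069,.005),(.078,.002))])],False,(0,255,0),1)
        out.append((im,base,g,pt))
    return out
if __name__=="__main__":
    o=run(sys.argv[1]); 
    W=[]
    for im,base,g,pt in o:
        x,y=pt(g+np.array([.01,.04,0])) if False else pt(g); x=min(max(x,200),840-200); y=min(max(y,150),840-150)
        W.append(np.vstack([base[y-150:y+150,x-200:x+200],im[y-150:y+150,x-200:x+200]]))
    cv2.imwrite(f"pics/{sys.argv[1]}.png",np.hstack(W))
E
python3 ov.py p3
```

```text
t 8.28 P [0.4944 0.029  0.1256] yaw -12.98 tilt 0.08 F [-0.   0.2 -1. ] w 0.0127 q [ 3.200e+00  1.660e+01  1.146e+02 -1.000e-01  4.880e+01  1.620e+01]
[0.0001, -0.0001, 0.0] [-0.04, 0.07, 0.02]
pin_mid rel hole (x,y,z mm) [  0.2 -74.1  -0.1] yaw -12.98
```

View pics/p3.png

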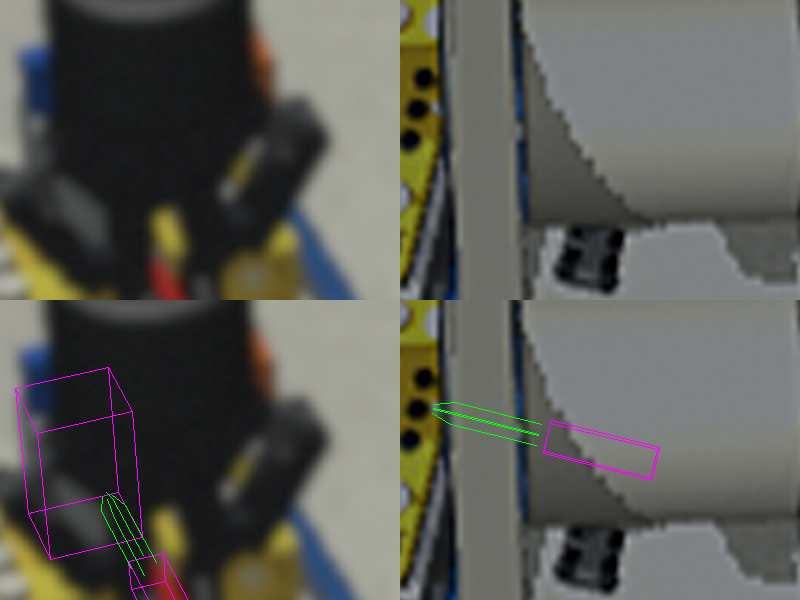

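```bash
sed -i 's/("side",(160,150,300,290))/("side",(160,180,300,320))/' ov.py; python3 ov.py p4
```

```text
pin_mid rel hole (x,y,z mm) [  0.1 -74.2  -0.1] yaw -12.98
```

View pics/p4.png

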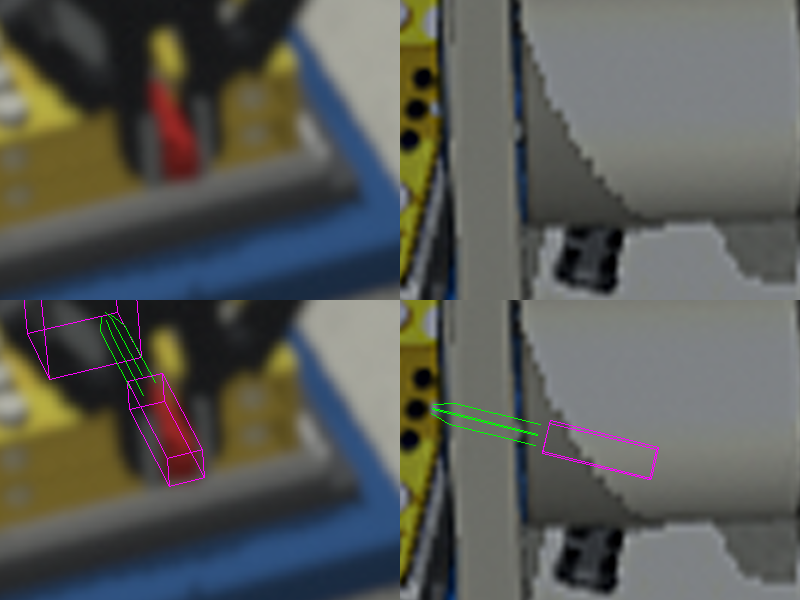

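The predicted pin lies within about 1 px of what shows. I'll advance 18 mm along the axis and check the nose against the fork.

Emit:
step_arm([
  [[0.009, 0, 0, 0, 0, 0, 255], [0.009, 0, 0, 0, 0, 0, 255], [0, 0, 0, 0, 0, 0, 255]],
])

```text
time_s: 8.85
tool_pos: [0.4989, 0.0478, 0.1257]
tool_rot: [[0.225, 0.974, -0.001], [0.974, -0.225, -0.001], [-0.001, -0.0, -1.0]]
ft_force: [0.4, 1.3, -1.1]
width: 0.0126
```

```bash
python3 ov.py p5; python3 plan.py .4986 .0472 .1256 -13 1
```

```text
pin_mid rel hole (x,y,z mm) [  0.3 -54.8   0.1] yaw -13.0
t 8.95 P [0.4985 0.0473 0.1256] yaw -13.01 tilt 0.07 F [ 0.2  0.4 -0.3] w 0.0125 q [ 5.30e+00  1.71e+01  1.14e+02 -1.00e-01  4.90e+01  1.83e+01]
[-0.0, 0.0001, 0.0] [-0.04, 0.06, -0.01]
```

View pics/p5.png

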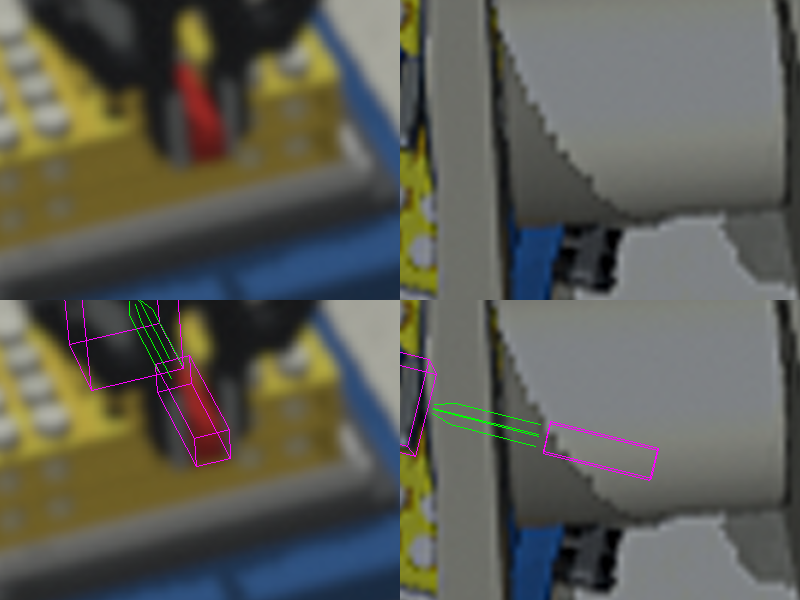

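Emit:
step_arm([
  [[0.004, 0, 0, 0, 0, 0, 255], [0.004, 0, 0, 0, 0, 0, 255], [0.004, 0, 0, 0, 0, 0, 255]],
])

```text
time_s: 9.32
tool_pos: [0.5013, 0.0593, 0.1256]
tool_rot: [[0.226, 0.974, -0.001], [0.974, -0.226, -0.001], [-0.001, -0.001, -1.0]]
ft_force: [-0.2, 0.0, -0.3]
width: 0.0129
```

```bash
cat > st.py <<'E'
from station import ctrl
import numpy as np
s=ctrl.read_state();T=np.array(s["tool_rot"]);P=np.array(s["tool_pos"]);yv=T[:,0]*np.sign(T[1,0])
m=P+.0516*yv+np.array([0,0,.0144]);h=np.array([.5225,.1515,.14]);a=np.radians(13)
ry=np.array([np.sin(a),np.cos(a),0]);rx=np.array([ry[1],-ry[0],0]);e=m-h
F=np.array(s["ft_force"])
print("t",round(s["time_s"],2),"mid-hole mm",np.round([e@rx*1e3,e@ry*1e3,e[2]*1e3],2),"F(rx,ry,z)",np.round([F@rx,F@ry,F[2]],1),"yaw",round(np.degrees(np.arctan2(T[1,1],T[0,1])),2),"M",np.round(s["wrist_torque"],2),"w",round(s["width"],4), "P",np.round(P,4))
E
python3 st.py
```

```text
t 9.32 mid-hole mm [  0.12 -42.99  -0.07] F(rx,ry,z) [-0.2 -0.  -0.3] yaw -13.05 M [0.   0.03 0.01] w 0.0129 P [0.5013 0.0593 0.1256]
```

Emit:
step_arm([
  [[0.004, 0, 0, 0, 0, 0, 255], [0.004, 0, 0, 0, 0, 0, 255]],
])

```text
time_s: 9.57
tool_pos: [0.5032, 0.0677, 0.1256]
tool_rot: [[0.226, 0.974, -0.001], [0.974, -0.226, -0.001], [-0.001, -0.001, -1.0]]
ft_force: [-1.2, 0.1, -0.2]
width: 0.0127
```

```bash
python3 st.py
```

```text
t 9.57 mid-hole mm [  0.15 -34.43  -0.06] F(rx,ry,z) [-1.2 -0.1 -0.2] yaw -13.05 M [-0.    0.07  0.03] w 0.0127 P [0.5032 0.0677 0.1256]
```

Emit:
step_arm([
  [[0.004, 0, 0, 0, 0, 0, 255], [0.004, 0, 0, 0, 0, 0, 255], [0.004, 0, 0, 0, 0, 0, 255]],
])

```text
time_s: 9.95
tool_pos: [0.5062, 0.0802, 0.1256]
tool_rot: [[0.226, 0.974, -0.001], [0.974, -0.226, -0.001], [-0.001, -0.001, -1.0]]
ft_force: [-0.2, 0.3, -0.7]
width: 0.0124
```

```bash
python3 st.py
```

```text
t 9.95 mid-hole mm [  0.15 -21.51  -0.1 ] F(rx,ry,z) [-0.3  0.3 -0.7] yaw -13.04 M [-0.01  0.02  0.05] w 0.0124 P [0.5062 0.0802 0.1256]
```

No contact forces, and the nose should now be in the far cheek of the fork. I'll continue.

Emit:
step_arm([
  [[0.004, 0, 0, 0, 0, 0, 255], [0.004, 0, 0, 0, 0, 0, 255], [0.004, 0, 0, 0, 0, 0, 255]],
])

```text
time_s: 10.32
tool_pos: [0.509, 0.0928, 0.1255]
tool_rot: [[0.226, 0.974, -0.001], [0.974, -0.226, -0.001], [-0.001, -0.001, -1.0]]
ft_force: [0.6, 0.1, 0.0]
width: 0.0127
```

```bash
python3 st.py
```

```text
t 10.32 mid-hole mm [ 0.13 -8.65 -0.15] F(rx,ry,z) [0.6 0.2 0. ] yaw -13.04 M [ 0.    0.04 -0.01] w 0.0127 P [0.509  0.0928 0.1255]
```

Emit:
step_arm([
  [[0.003, 0, 0, 0, 0, 0, 255], [0.002, 0, 0, 0, 0, 0, 255]],
])

```text
time_s: 10.58
tool_pos: [0.5103, 0.0982, 0.1255]
tool_rot: [[0.225, 0.974, -0.001], [0.974, -0.225, -0.001], [-0.001, -0.001, -1.0]]
ft_force: [-0.9, 0.4, -0.2]
width: 0.0129
```

```bash
python3 st.py; python3 ov.py p6
```

```text
t 10.57 mid-hole mm [ 0.12 -3.12 -0.11] F(rx,ry,z) [-1.   0.1 -0.2] yaw -13.03 M [-0.06  0.    0.03] w 0.0129 P [0.5103 0.0982 0.1255]
pin_mid rel hole (x,y,z mm) [ 0.1 -3.1 -0.1] yaw -13.03
```

View pics/p6.png

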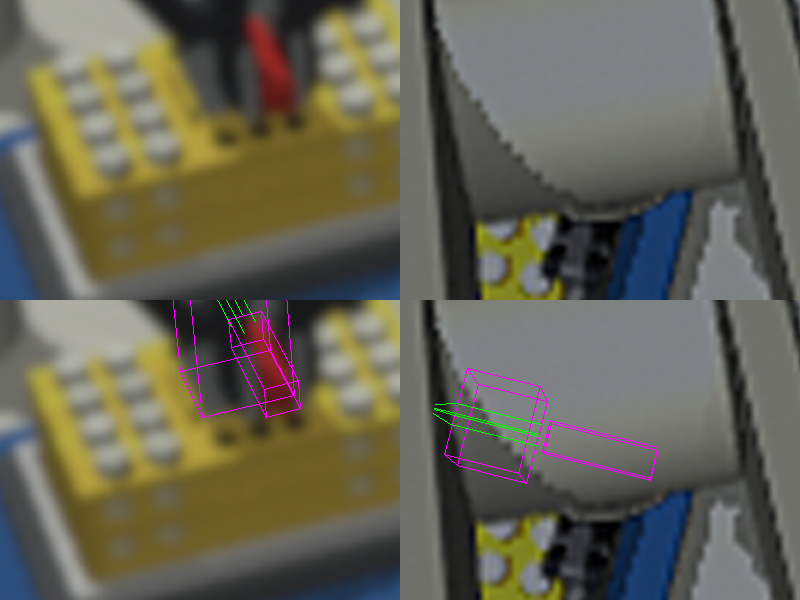

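Emit:
step_arm([
  [[0.0015, 0, 0, 0, 0, 0, 255], [0.0015, 0, 0, 0, 0, 0, 255]],
])

```text
time_s: 10.92
tool_pos: [0.5109, 0.1009, 0.1255]
tool_rot: [[0.226, 0.974, -0.001], [0.974, -0.226, -0.001], [-0.001, -0.001, -1.0]]
ft_force: [-0.2, -0.2, -0.7]
width: 0.013
```

```bash
python3 st.py
```

```text
t 10.93 mid-hole mm [ 0.06 -0.3  -0.19] F(rx,ry,z) [-0.1 -0.3 -0.7] yaw -13.04 M [-0.17  0.04 -0.02] w 0.013 P [0.5109 0.1009 0.1255]
```

Emit:
step_arm([
  [[0.001, 0, 0, 0, 0, 0, 255], [0.001, 0, 0, 0, 0, 0, 255]],
])

```text
time_s: 11.18
tool_pos: [0.5112, 0.1023, 0.1255]
tool_rot: [[0.225, 0.974, -0.002], [0.974, -0.225, -0.002], [-0.003, -0.001, -1.0]]
ft_force: [-1.6, -3.9, 2.8]
width: 0.0127
```

```bash
python3 st.py
```

```text
t 11.18 mid-hole mm [ 0.06  1.14 -0.2 ] F(rx,ry,z) [-0.6 -4.2  2.8] yaw -13.02 M [-0.66  0.16 -0.01] w 0.0127 P [0.5112 0.1023 0.1255]
```

Emit:
step_arm([
  [[0.0015, 0, 0, 0, 0, 0, 255], [0, 0, 0, 0, 0, 0, 255]],
])

```text
time_s: 11.42
tool_pos: [0.5114, 0.1031, 0.1259]
tool_rot: [[0.225, 0.974, -0.002], [0.974, -0.225, -0.004], [-0.004, -0.001, -1.0]]
ft_force: [-0.4, -4.2, 1.0]
width: 0.013
```

```bash
python3 st.py
```

```text
t 11.43 mid-hole mm [0.08 1.92 0.13] F(rx,ry,z) [ 0.6 -4.2  1. ] yaw -13.0 M [-0.58  0.1   0.01] w 0.013 P [0.5114 0.1031 0.1259]
```

The flange contact is steady at about 4 N. I'll release and retreat upward to inspect.

Emit:
step_arm([
  [[0, 0, 0, 0, 0, 0, 120], [0, 0, 0, 0, 0, 0, 60], [0, 0, 0, 0, 0, 0, 60], [0, 0, 0, 0, 0, 0, 60], [0, 0, -0.03, 0, 0, 0, 60], [0, 0, -0.045, 0, 0, 0, 60], [0, 0, -0.045, 0, 0, 0, 60], [-0.05, 0, -0.02, 0, 0, 0, 60], [-0.05, 0, 0, 0, 0, 0, 60], [-0.05, 0, 0, 0, 0, 0, 0]],
])

```text
time_s: 12.68
tool_pos: [0.4786, -0.0425, 0.271]
tool_rot: [[0.22, 0.976, 0.0], [0.976, -0.22, -0.002], [-0.002, 0.001, -1.0]]
ft_force: [0.3, -1.1, -0.0]
width: 0.081
```

```bash
python3 st.py;  python3 - <<'E'
from station import read_camera
import cv2,numpy as np
s=read_camera("side")[:,:,::-1];t=read_camera("top")[:,:,::-1]
cv2.imwrite("pics/s7.png",s);cv2.imwrite("pics/t7.png",t)
cv2.imwrite("pics/v7.png",np.hstack([cv2.resize(s[150:290,160:300],None,fx=2.8,fy=2.8,interpolation=cv2.INTER_CUBIC),cv2.resize(t[190:330,220:360],None,fx=2.8,fy=2.8,interpolation=cv2.INTER_CUBIC)]))
E
```

```text
t 12.68 mid-hole mm [   0.6  -147.34  145.34] F(rx,ry,z) [ 0.5 -1.  -0. ] yaw -12.69 M [ 0.04 -0.02  0.07] w 0.081 P [ 0.4786 -0.0425  0.271 ]
```

View pics/v7.png

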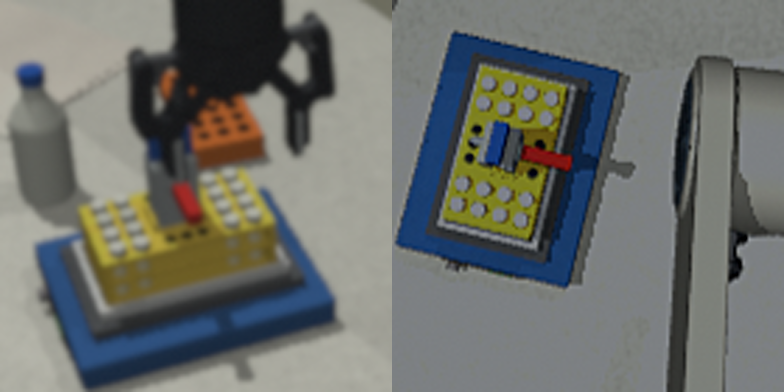

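The pin is through: the nose shows on the far side of the fork and the red grip stands out on the -y side. I'll measure the red grip and blue grip again.

```bash
python3 - <<'E'
from fit import *
s=cv2.imread("pics/s7.png")[:,:,::-1]; t=cv2.imread("pics/t7.png")[:,:,::-1]
h=np.array([.5225,.1515]);a=np.radians(13);ry=np.array([np.sin(a),np.cos(a)]);rx=np.array([ry[1],-ry[0]])
rt=(262,236,292,258); m=softmask(t,"red",rt)
for z in(.14,.137):
  q,f=fit([("top",m,rt)],[.014,.05,.014],[.512,.107,z],np.radians(-13),"xyw"); e=q[:2]-h
  print("red top",np.round(q[:3]*1e3,1),np.degrees(q[3]).round(1),"rel",np.round([e@rx*1e3,e@ry*1e3+46],1),round(f,1))
rt=(246,226,268,256)
v=softmask(t,"blue",rt); 
big=cv2.resize(t[220:262,245:300,::-1],None,fx=10,fy=10,interpolation=cv2.INTER_CUBIC)
S=10
for dy in (0,1.5):
  o=np.r_[h+ry*dy/1e3,0]
  for c,B in (((255,0,255),box(o+[0,0,.174],-a,[.04,.014,.028])),((0,255,0),box(o+[0,0,.14]-np.r_[ry*.046,0],-a,[.014,.05,.014])),((255,255,0),box(o+[0,0,.1275],-a,[.04,.034,.065]))):
    p=((proj("top",B)-[245,220]+.5)*S).astype(int)
    if dy==1.5: continue
    for i in range(8):
        for j in range(i):
            if bin(i^j).count("1")==1: cv2.line(big,tuple(map(int,p[i])),tuple(map(int,p[j])),c,1)
cv2.imwrite("pics/o7.png",big)
E
```

```text
red top [514.  107.5 140. ] -13.0 rel [1.7 1.2] 32.0
red top [514.1 107.7 137. ] -12.5 rel [1.6 1.4] 31.8
```

View pics/o7.png

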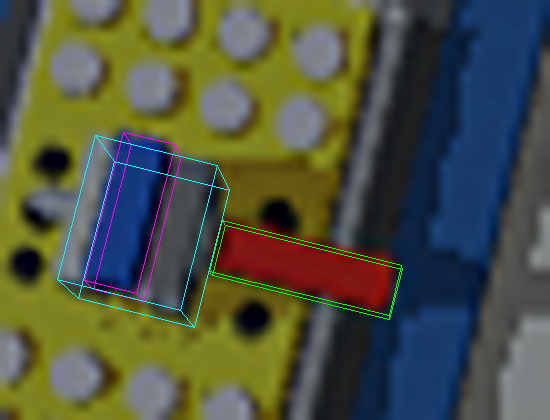

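Pin home matches the fit to within about 1.5 mm. Next I'll go over the handle and grip it across x.

```bash
python3 plan.py .5227 .1525 .26 -13 5
```

```text
t 12.78 P [ 0.4778 -0.0448  0.2708] yaw -12.92 tilt 0.2 F [-0.3  0.9  1. ] w 0.0853 q [ -5.4   4.8 108.1  -0.2  67.1   7.6]
[0.0405, -0.0001, 0.002] [0.0, 0.04, 0.02]
[0.0405, -0.0001, 0.0021] [0.0, 0.04, 0.02]
[0.0405, -0.0001, 0.0021] [0.0, 0.04, 0.02]
[0.0405, -0.0001, 0.0021] [0.0, 0.04, 0.02]
[0.0405, -0.0001, 0.0021] [0.0, 0.04, 0.02]
```

Emit:
step_arm([
  [[0.03, 0, 0.001, 0, 0, 0, 0], [0.04, 0, 0.002, 0, 0, 0, 0], [0.04, 0, 0.002, 0, 0, 0, 0], [0.04, 0, 0.002, 0, 0, 0, 0], [0.03, 0, 0.002, 0, 0, 0, 0], [0.01, 0, 0.002, 0, 0, 0, 0], [0, 0, 0, 0, 0, 0, 0]],
])

```text
time_s: 13.65
tool_pos: [0.5219, 0.1478, 0.2586]
tool_rot: [[0.227, 0.974, -0.0], [0.974, -0.227, -0.002], [-0.002, 0.0, -1.0]]
ft_force: [-1.0, -0.5, -0.7]
width: 0.0854
```

```bash
python3 plan.py .5227 .1525 .22 -13 2
```

```text
t 13.65 P [0.5219 0.1478 0.2586] yaw -13.12 tilt 0.11 F [-1.  -0.5 -0.7] w 0.0854 q [ 1.57e+01  1.14e+01  1.02e+02 -1.00e-01  6.67e+01  2.89e+01]
[0.0024, -0.0001, 0.0193] [0.01, 0.05, -0.06]
[0.0024, -0.0001, 0.0193] [0.01, 0.05, -0.06]
```

Emit:
step_arm([
  [[0.002, 0, 0.019, 0, 0, 0, 0], [0.002, 0, 0.019, 0, 0, -0.1, 0], [0, 0, 0, 0, 0, 0, 0]],
])

```text
time_s: 14.02
tool_pos: [0.5223, 0.1493, 0.2202]
tool_rot: [[0.227, 0.974, 0.0], [0.974, -0.227, -0.003], [-0.003, 0.001, -1.0]]
ft_force: [0.4, -0.1, 0.0]
width: 0.0853
```

```bash
python3 plan.py .5227 .1525 .153 -13 3;  python3 - <<'E'
from station import read_camera
import cv2,numpy as np
s=read_camera("side")[:,:,::-1];t=read_camera("top")[:,:,::-1]
cv2.imwrite("pics/v8.png",np.hstack([cv2.resize(s[130:270,160:300],None,fx=2.8,fy=2.8,interpolation=cv2.INTER_CUBIC),cv2.resize(t[190:330,220:360],None,fx=2.8,fy=2.8,interpolation=cv2.INTER_CUBIC)]))
E
```

```text
t 14.03 P [0.5223 0.1493 0.2202] yaw -13.1 tilt 0.15 F [ 0.4 -0.1  0. ] w 0.0853 q [ 15.9  13.7 104.3  -0.2  62.1  29.1]
[0.0011, -0.0001, 0.0224] [0.01, 0.05, -0.03]
[0.0011, -0.0001, 0.0224] [0.01, 0.05, -0.03]
[0.0011, -0.0001, 0.0224] [0.01, 0.05, -0.03]
```

View pics/v8.png

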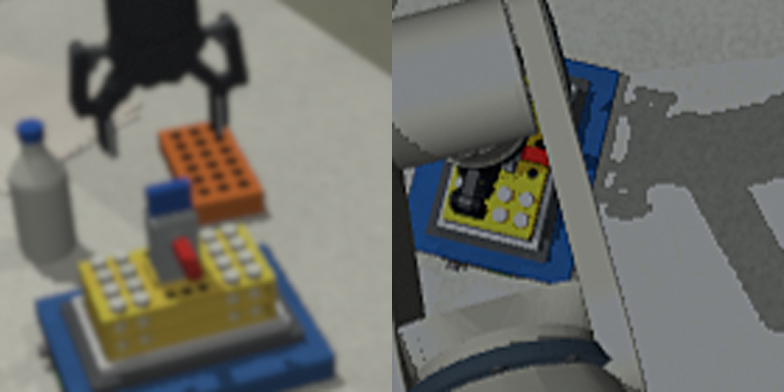

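The handle stands upright with the pin in, and the open fingers are centred above it. I'll descend and grip.

Emit:
step_arm([
  [[0.001, 0, 0.022, 0, 0, 0, 0], [0.001, 0, 0.022, 0, 0, 0, 0], [0.001, 0, 0.022, 0, 0, 0, 0], [0, 0, 0, 0, 0, 0, 0]],
])

```text
time_s: 14.62
tool_pos: [0.5272, 0.1516, 0.1591]
tool_rot: [[0.229, 0.973, 0.01], [0.974, -0.229, -0.0], [0.002, 0.009, -1.0]]
ft_force: [-0.3, -0.9, 0.2]
width: 0.0854
```

```bash
python3 plan.py .5227 .1525 .153 -13 1
```

```text
t 14.62 P [0.5272 0.1516 0.1591] yaw -13.22 tilt 0.56 F [-0.3 -0.9  0.2] w 0.0854 q [ 16.   18.  107.2  -0.2  54.3  29.3]
[-0.0002, -0.0047, 0.0061] [0.54, -0.11, -0.22]
```

Emit:
step_arm([
  [[0, -0.0047, 0.0061, 0.5, 0, -0.2, 0], [0, 0, 0, 0, 0, 0, 0]],
])

```text
time_s: 14.88
tool_pos: [0.5236, 0.1527, 0.1549]
tool_rot: [[0.225, 0.974, 0.003], [0.974, -0.225, 0.003], [0.003, 0.003, -1.0]]
ft_force: [0.3, 0.4, 0.9]
width: 0.0855
```

```bash
python3 plan.py .5227 .1525 .153 -13 1
```

```text
t 14.88 P [0.5236 0.1527 0.1549] yaw -13.03 tilt 0.25 F [0.3 0.4 0.9] w 0.0855 q [1.600e+01 1.820e+01 1.076e+02 1.000e-01 5.400e+01 2.900e+01]
[-0.0004, -0.0009, 0.0019] [0.15, -0.2, -0.03]
```

Emit:
step_arm([
  [[0, -0.001, 0.002, 0.15, -0.2, 0, 0], [0, 0, 0, 0, 0, 0, 100], [0, 0, 0, 0, 0, 0, 200], [0, 0, 0, 0, 0, 0, 255], [0, 0, 0, 0, 0, 0, 255], [0, 0, 0, 0, 0, 0, 255]],
], newtons=90)

```text
time_s: 15.62
tool_pos: [0.5237, 0.1534, 0.1545]
tool_rot: [[0.225, 0.974, 0.003], [0.974, -0.225, 0.001], [0.001, 0.002, -1.0]]
ft_force: [-0.7, 0.8, -0.2]
width: 0.0387
```

```bash
python3 plan.py .5227 .1525 .24 -13 1;  python3 - <<'E'
from station import read_camera
import cv2,numpy as np
s=read_camera("side")[:,:,::-1];t=read_camera("top")[:,:,::-1]
cv2.imwrite("pics/v9.png",np.hstack([cv2.resize(s[130:270,160:300],None,fx=2.8,fy=2.8,interpolation=cv2.INTER_CUBIC),cv2.resize(t[190:330,220:360],None,fx=2.8,fy=2.8,interpolation=cv2.INTER_CUBIC)]))
E
```

```text
t 15.62 P [0.5237 0.1534 0.1545] yaw -13.02 tilt 0.15 F [-0.7  0.8 -0.2] w 0.0387 q [ 16.2  18.2 107.5  -0.   54.1  29.2]
[-0.001, -0.0006, -0.0855] [0.14, -0.06, -0.02]
```

View pics/v9.png

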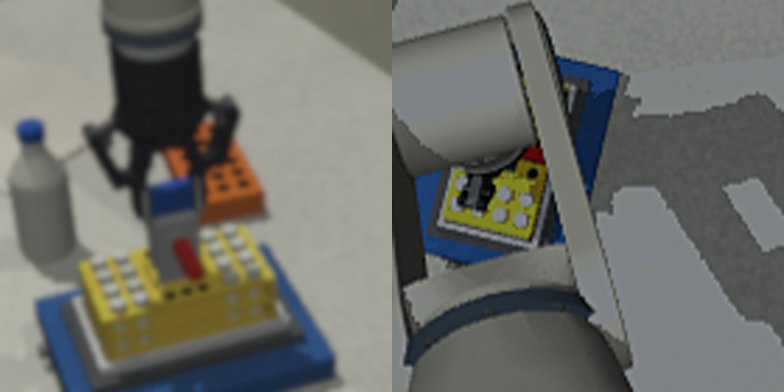

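Grip width 38.7 mm fits the 40 mm block, since the reading was also about 1.3 mm low on the pin. I'll lift slowly.

Emit:
step_arm([
  [[0, 0, -0.003, 0, 0, 0, 255], [0, 0, -0.004, 0, 0, 0, 255], [0, 0, -0.005, 0, 0, 0, 255], [0, 0, -0.005, 0, 0, 0, 255], [0, 0, 0, 0, 0, 0, 255]],
])

```text
time_s: 16.35
tool_pos: [0.522, 0.1528, 0.1712]
tool_rot: [[0.225, 0.974, -0.001], [0.974, -0.225, -0.001], [-0.001, -0.001, -1.0]]
ft_force: [1.5, 0.6, -6.0]
width: 0.0389
```

```bash
python3 plan.py .5237 .1534 .24 -13 1;  python3 - <<'E'
from station import read_camera
import cv2,numpy as np
s=read_camera("side")[:,:,::-1]
cv2.imwrite("pics/v10.png",cv2.resize(s[130:270,150:310],None,fx=4,fy=4,interpolation=cv2.INTER_CUBIC))
E
```

```text
t 16.35 P [0.522  0.1528 0.1712] yaw -13.02 tilt 0.07 F [ 1.5  0.6 -6. ] w 0.0389 q [ 16.2  17.  106.8  -0.   56.3  29.2]
[0.0009, 0.0015, -0.0688] [-0.05, 0.05, -0.02]
```

View pics/v10.png

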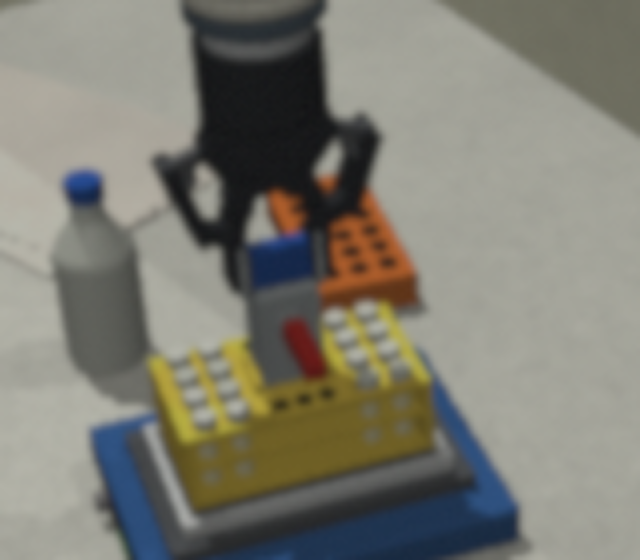

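The whole weight (6 N, about 0.63 kg) is hanging on the handle, level, with the pin in. I'll continue up.

Emit:
step_arm([
  [[0, 0, -0.005, 0, 0, 0, 255], [0, 0, -0.007, 0, 0, 0, 255], [0, 0, -0.008, 0, 0, 0, 255], [0, 0, -0.008, 0, 0, 0, 255], [0, 0, -0.008, 0, 0, 0, 255], [0, 0, -0.008, 0, 0, 0, 255], [0, 0, -0.008, 0, 0, 0, 255], [0, 0, -0.006, 0, 0, 0, 255], [0, 0, -0.004, 0, 0, 0, 255], [0, 0, -0.002, 0, 0, 0, 255]],
])

```text
time_s: 17.65
tool_pos: [0.5218, 0.1528, 0.2396]
tool_rot: [[0.225, 0.974, -0.001], [0.974, -0.225, -0.001], [-0.001, -0.001, -1.0]]
ft_force: [0.1, 0.5, -6.3]
width: 0.0385
```

Emit:
step_arm([
  [[0, 0, -0.004, 0, 0, 0, 255], [0, 0, -0.002, 0, 0, 0, 255], [0, 0, 0, 0, 0, 0, 255], [0, 0, 0, 0, 0, 0, 255], [0, 0, 0, 0, 0, 0, 255], [0, 0, 0, 0, 0, 0, 255], [0, 0, 0, 0, 0, 0, 255], [0, 0, 0, 0, 0, 0, 255]],
])

```text
time_s: 18.65
tool_pos: [0.5214, 0.1526, 0.2452]
tool_rot: [[0.225, 0.974, -0.003], [0.974, -0.225, -0.001], [-0.002, -0.002, -1.0]]
ft_force: [-0.1, 0.0, -4.7]
width: 0.0383
```

```bash
python3 plan.py .5237 .1534 .245 -13 1;  python3 - <<'E'
from station import read_camera
import cv2,numpy as np
s=read_camera("side")[:,:,::-1];t=read_camera("top")[:,:,::-1]
cv2.imwrite("pics/s11.png",s);
cv2.imwrite("pics/v11.png",np.hstack([cv2.resize(s[110:270,160:300],None,fx=2.8,fy=2.8,interpolation=cv2.INTER_CUBIC),cv2.resize(t[190:350,220:360],None,fx=2.8,fy=2.8,interpolation=cv2.INTER_CUBIC)]))
E
```

```text
t 18.65 P [0.5214 0.1526 0.2452] yaw -13.02 tilt 0.17 F [-0.1  0.  -4.7] w 0.0383 q [ 16.2  12.3 102.7  -0.   65.3  29.2]
[0.0013, 0.0021, 0.0002] [-0.14, 0.09, -0.02]
```

View pics/v11.png

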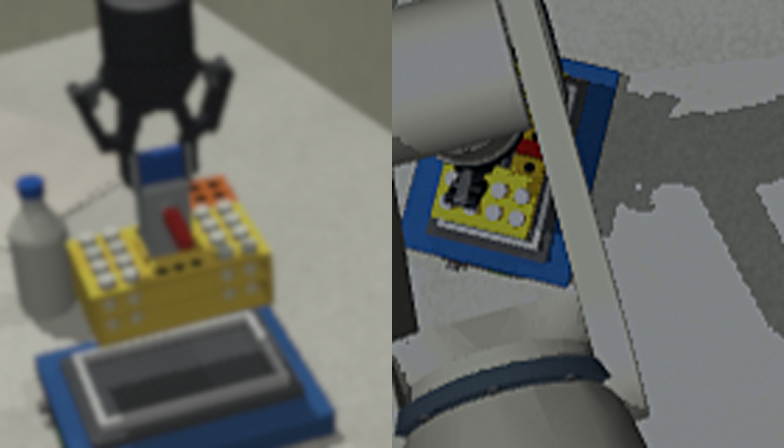

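Emit:
step_arm([
  [[0, 0, 0, 0, 0, 0, 255], [0, 0, 0, 0, 0, 0, 255], [0, 0, 0, 0, 0, 0, 255], [0, 0, 0, 0, 0, 0, 255]],
])

```text
time_s: 19.25
tool_pos: [0.5214, 0.1527, 0.2453]
tool_rot: [[0.225, 0.974, -0.003], [0.974, -0.225, -0.001], [-0.002, -0.002, -1.0]]
ft_force: [0.1, 0.3, -7.4]
width: 0.0387
```

```bash
python3 - <<'E'
from fit import *
from station import read_camera,ctrl
old=cv2.imread("pics/s11.png"); raw=read_camera("side")[:,:,::-1]
print("diff",np.abs(old.astype(int)-raw)[160:250,175:265].max(),ctrl.read_state()["tool_pos"])
x0,y0,S=165,135,6; im=cv2.resize(raw[y0:y0+100,x0:x0+120],None,fx=S,fy=S,interpolation=cv2.INTER_CUBIC)
dz=.0905; q=np.array([.5208,.1515]); a=np.radians(-13)
for c,B in (((255,0,255),box([*q,.0675+dz-.003],a,[.16,.09,.055])),((255,255,0),box([*q,.1275+dz],a,[.04,.034,.065])),((0,255,0),box([*(q-.046*np.array([.225,.974])),.1385+dz],a,[.014,.05,.014]))):
    p=((proj("side",B)-[x0,y0]+.5)*S).astype(int)
    for i in range(8):
        for j in range(i):
            if bin(i^j).count("1")==1: cv2.line(im,tuple(map(int,p[i])),tuple(map(int,p[j])),c,1)
cv2.imwrite("pics/o12.png",im)
E
```

```text
diff 14 [0.5213985  0.15266615 0.24528216]
```

View pics/o12.png

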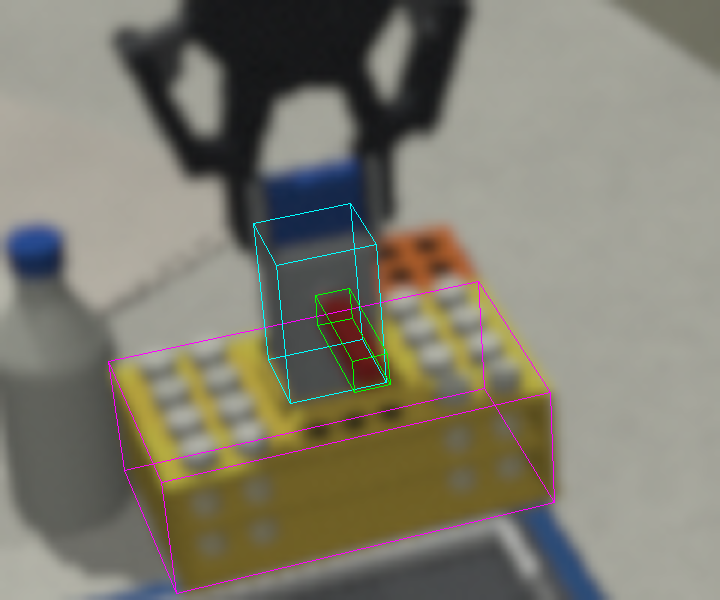

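The rack matches a level model at the lifted height, the pin sits at its home place, and two pictures 0.6 s apart show no motion. I'm handing in.

```bash
python3 -c "
from station import ctrl
print(ctrl.sign_off())"
```

```text
the job is handed in; nothing more can be done
None
```

The pin is through the fork and lug, and the rack hangs by the blue handle about 87 mm above the tray floor. I handed the job in at about 19.3 s of the 56 s allowed; sign-off gave no verdict.

- **Insertion:** I took the pin from its stand and pushed it in from the -y side. There was no noticeable resistance until the flange met the fork, at about 4 N. A camera fit put the pin's mid point about 2 mm from the lug hole, most of that within the top camera's own offset. The handle also has 1.5 mm of play.
- **Lift:** I gripped the handle across x at 90 N and raised it 91 mm straight up. I allowed about 3 mm for the rack's drop onto the pin.
- **Last checks:**
  - The weight on the wrist settled at about 6 N, with readings from 4.7 to 7.4 N. That matches rack, handle and pin together.
  - The gripper opening held at 38.7 mm on the 40 mm block.
  - The side view matched a level rack with the pin home.
  - Two pictures 0.6 s apart showed no visible motion.
- **Limits:** The arm hid the pin from the top camera during insertion. I judged the fit there from the forces, the measured tool pose and the side view, then confirmed it with pictures after letting go of the pin. Contact between the fingers and the rack could only be judged from the pictures, which showed none.

The wash bottle, waste pot and spare rack were not touched.

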